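# Rake the chopsticks into parallel rows

## Robot

A 6-joint arm with a two-finger parallel gripper is mounted at the origin on a cart in front of the work surface, level with it; the furniture and walls round the work are solid. World frame = base frame: x ahead of the robot, y to its left, z up, the work surface at z = 0. Lengths are in m, angles in degrees, forces in N, time in s.
With the tool pointing down it reaches from about 0.275 to 0.75 m from the base axis. Payload 10.2 kg.
Tool frame: the origin (TCP) lies between the finger pads; the fingertips stand 14 mm ahead of it and the grasp point (between the pads) lies 5 mm behind it; z points along the fingers, y is the line along which they close (so a half turn about z gives the same grasp; the last joint's range is limited). The gripper opens to 88 mm and grips with 3 to 60 N. Pads are 18 mm wide; open, the fingers measure 123 mm over their backs; the gripper's body (75 mm by 187 mm) begins 45 mm behind the grasp point.
Start: joints at [57.502, 17.928, 85.812, -0, 76.261, -12.8], TCP at [0.177, 0.494, 0.228] pointing down, gripper open.
Joint ranges: [-168.41, 168.41], [-55.51, 124.54], [10.69, 146.95], [-70.63, 250.63], [1, 178], [-165.06, 165.06]. Speed limits (degrees/s): [136.94, 136.94, 172.46, 180, 180, 180].

## Interface

Orientations are given as [roll, pitch, yaw] about the fixed x, y, z axes, in that order (R = Rz(yaw) Ry(pitch) Rx(roll)).
In Python, from rig import ctrl gives the robot as it stands.
- The arm moves only by the tool send_rows, never from a script. Its argument "rows" is a list of rows, each an object with "dp": the shift along the tool's x, y, z in m, a list of three; "turn": the turn, a rotation vector about the tool's x, y, z in rad, a list of three; "jaw": the gripper's target within -1 to 1 (fully open at 1, half-way at 0, shut at -1). A call has 1 to 10 rows; each row shifts and turns the commanded pose from where the row before left it, along the tool's axes as they then stand; what a row does not reach is not made up. A row lasts 1/10 s, in which the tool goes at most 50 mm and 8.59 degrees, less where a joint would pass 70% of its speed; a pose out of reach is approached as far as the arm can. A call is refused whole if a number of a shift passes 0.05 or a number of a turn 0.15, either way. A call with a gripper value outside its range is refused whole. The fingers move at their own pace and stop on an object; "newtons" is the grip in N (left out, the last holds). Time passes only in rows, so rows that do not move let the fingers close. It gives the time, the measured TCP pose, the force, the opening and the grip force at its end, in the units of the state.
- ctrl.observe(): the state, without advancing time (a new reading comes with each control period).
- ctrl.snapshot(name): name is "scene" or "top" or "wrist"; returns the picture (384x512x3 uint8, blue, green, red); there is no depth.
- ctrl.get_calibration(name): a dict with "mtx" (3x3 intrinsics, pixels), "D" ([k1, k2, p1, p2, k3] as OpenCV has them; the pictures are not rectified), "xyz" and "attitude" of the camera in the world; the wrist camera has in their place "T_tool_cam" (4x4, takes a point from camera to tool coordinates, whose origin is the TCP and whose axes are the flange's). Camera axes: x right, y down, z forward; pixel columns grow to the right and rows downward; lengths in m; the calibration is good to about 2 mm. A picture is of the moment at which its call begins: read the wrist's pose just before it. get_calibration takes no time and is no camera call.
- ctrl.job_done(): hands the job in; it is judged then, once.
The state is a dict: "clock": time; "q": joint angles; "dq": joint speeds; "tau": joint torques, N m; "tcp_pos": TCP position; "tcp_rot": TCP orientation; "contact_force": force on the tool from outside, world axes, zero at the start; "ft_torque": the same for the moment, N m; "gripper_width": finger opening in m; "gripper_force": force on a finger pad.
Only numpy, scipy, OpenCV 4.12 (cv2) and the standard library are available. Lean on these libraries where they do the work, as an engineer would, in place of code of your own. Each camera call takes 0.05 s, during which the arm holds its last target. There are 200 camera calls.

## Task

Three chopsticks lie scattered on the worktop. Take the standing rake by its blue handle and comb the chopsticks together sideways with its tines until all three lie flat, parallel and close side by side (no more than a finger's width between neighbours) with their ends roughly level; then leave the rake standing upright on its tines. Move the chopsticks only with the rake: do not touch them with the gripper or the arm.

Things in the scene. Friction and masses are not known exactly. Their poses are not given: they have to be found in the camera images.
- rake_grip (a point): Centre of the blue handle of a 150 g hand rake standing on its tines at the left; 72 mm above the tine ends. Handle 50 mm (x) by 18 mm (y, grip across it), 44 to 98 mm up. Pale wood head 146 x 46 mm, 36 to 46 mm up. Two rows (y = -16, +16 mm) of six steel tines, 6 mm thick, 36 mm long, 26 mm apart, x = -65 to 65 mm. x along the rows, z up; alike either way round.
- stick_a: Square dark-wood chopstick, red band near its -x end, 180 x 9 x 9 mm, 20 g, flat on the worktop. Origin: centre of underside; x along its length, z up. The furthest right (-y); it points roughly along world x. Pushed sideways, a stick slides and turns until it lies along the tine row or the next stick; allow 50 mm of travel after the last contact.
- stick_b: Square dark-wood chopstick, red band near its -x end, 180 x 9 x 9 mm, 20 g, flat on the worktop. Origin: centre of underside; x along its length, z up. The middle one, about 63 mm to the left of stick_a's centre and turned 14 to 24 degrees from it.
- stick_c: Square dark-wood chopstick, red band near its -x end, 180 x 9 x 9 mm, 20 g, flat on the worktop. Origin: centre of underside; x along its length, z up. The one furthest left (+y), nearest the rake, about 128 mm to the left of stick_a's centre and within 7 degrees of parallel to it.

How it is judged:
By the outcome, as a careful person would: the job done as asked, in the order asked, and still so for the second after the job is handed in, with the robot touching nothing.
It also fails if it takes over 45 s, if anything falls off the work surface, if the arm or the gripper's body presses on something with over 40 N, if the wrist force passes 120 N, or if a joint passes its speed limit or range.

## Working session

There is one attempt and no reset: what is moved stays moved. The work goes in short steps, Python scripts to look and compute and a tool call to move; the robot and the scene stay as the last step left them, time stands still between calls to the robot, and variables do not carry over. Pictures are saved under pics/ and viewed, at most 10 in all, crops included, and the job is handed in when it is done.

Besides the shell and the picture viewer there is one more tool, called in YAML: its name, and indented under it one key for each argument. send_rows: Moves the arm, as the interface text tells. Its arguments: {"type":"object","properties":{"rows":{"type":"array"},"newtons":{"type":"number"}},"required":["rows"]}

```bash
mkdir -p pics; python3 - <<'E'
from rig import ctrl
import cv2
s=ctrl.observe(); print({k:s[k] for k in("clock","tcp_pos","tcp_rot","gripper_width","contact_force")})
for n in("top","scene"):
    cv2.imwrite(f"pics/{n}0.png",ctrl.snapshot(n)); print(n,ctrl.get_calibration(n))
print(ctrl.get_calibration("wrist"))
E
```

```text
{'clock': 0.0, 'tcp_pos': array([0.17683388, 0.4940374 , 0.22715064]), 'tcp_rot': array([-1.79924731e+02, -1.61304435e-02,  1.60299433e+02]), 'gripper_width': 0.08780054667697935, 'contact_force': array([ 0.16567567, -0.10681641,  0.57153521])}
top {'mtx': array([[484.36763354,   0.        , 255.99211408],
       [  0.        , 484.36763354, 194.95081329],
       [  0.        ,   0.        ,   1.        ]]), 'D': array([0.04871079, 0.        , 0.        , 0.        , 0.        ]), 'xyz': array([0.41523036, 0.17448936, 1.24541304]), 'attitude': array([-175.09715792,   -0.26027893,  -89.73731514])}
scene {'mtx': array([[438.30330469,   0.        , 256.59660895],
       [  0.        , 438.30330469, 186.38446705],
       [  0.        ,   0.        ,   1.        ]]), 'D': array([-0.0574958,  0.       ,  0.       ,  0.       ,  0.       ]), 'xyz': array([ 0.20875939, -0.26985382,  0.72264917]), 'attitude': array([-1.41181182e+02, -6.69211086e-02, -3.71043709e+01])}
{'mtx': array([[287.3854907 ,   0.        , 258.59548221],
       [  0.        , 287.3854907 , 193.50501429],
       [  0.        ,   0.        ,   1.        ]]), 'D': array([-0.06608894,  0.        ,  0.        ,  0.        ,  0.        ]), 'T_tool_cam': array([[ 8.21453893e-04, -9.54288768e-01, -2.98885048e-01,
         7.79930877e-02],
       [ 9.99999659e-01,  7.59612115e-04,  3.23081747e-04,
         2.73043115e-04],
       [-8.12765787e-05, -2.98885211e-01,  9.54289067e-01,
        -1.57094178e-01],
       [ 0.00000000e+00,  0.00000000e+00,  0.00000000e+00,
         1.00000000e+00]])}
```

View pics/top0.png

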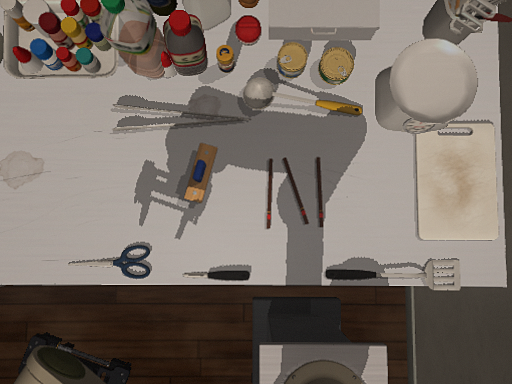

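View pics/scene0.png

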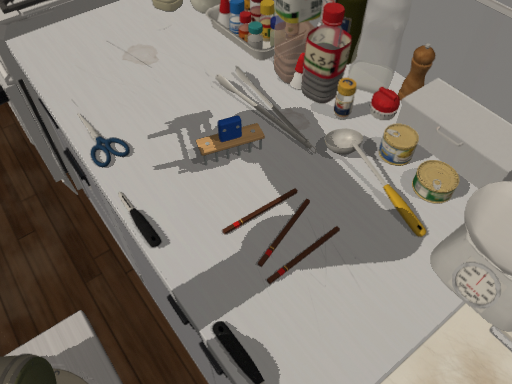

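Top view: rake head about (200,172) with its blue handle at about (200,171), and sticks c, b, a at about (269,193), (295,190), (319,191). The red bands are at the near ends. Next I'll measure them by colour.

```bash
cat > h.py <<'E'
from rig import ctrl
import cv2, numpy as np
from scipy.spatial.transform import Rotation as R
def cam(n):
    c=ctrl.get_calibration(n)
    if "xyz" in c: return c["mtx"],c["D"],R.from_euler("xyz",c["attitude"],degrees=True).as_matrix(),np.array(c["xyz"])
    s=ctrl.observe(); Rt=R.from_euler("xyz",s["tcp_rot"],degrees=True).as_matrix(); T=c["T_tool_cam"]
    return c["mtx"],c["D"],Rt@T[:3,:3],Rt@T[:3,3]+s["tcp_pos"]
def w(cm,uv,z):
    M,D,Rc,t=cm
    p=cv2.undistortPoints(np.float64(uv).reshape(-1,1,2),M,D).reshape(-1,2)
    d=np.c_[p,np.ones(len(p))]@Rc.T
    return t+d*((z-t[2])/d[:,2])[:,None]
def blobs(mask,amin):
    n,l,st,_=cv2.connectedComponentsWithStats(mask.astype(np.uint8))
    return [np.argwhere(l==i)[:,::-1] for i in range(1,n) if st[i,4]>=amin]
def sticks(im,cm,roi):
    x0,y0,x1,y1=roi; m=np.zeros(im.shape[:2],bool)
    m[y0:y1,x0:x1]=((im[...,2].astype(int)-im[...,0]>12)&(im.max(2)<110)|(im[...,2].astype(int)-im[...,1]>60))[y0:y1,x0:x1]
    for b in blobs(m,40):
        P=w(cm,b,.009)[:,:2]; c,(l,s_),a=cv2.minAreaRect(P.astype(np.float32)*1000)
        u=np.linalg.svd(P-P.mean(0),full_matrices=False)[2][0]; u=u*np.sign(u[0])
        e=(P-P.mean(0))@u
        print("stick c",np.round(np.array(c)/1000,4),"size",round(l),round(s_),"ang",round(np.degrees(np.arctan2(u[1],u[0])),1),
          "ends",np.round(P.mean(0)+u*e.min(),3),np.round(P.mean(0)+u*e.max(),3),len(P))
E
python3 - <<'E'
from h import *
im=cv2.imread("pics/top0.png"); cm=cam("top"); i=im.astype(int)
sticks(im,cm,(245,140,345,245))
m=np.zeros(im.shape[:2],bool); m[130:220,170:230]=((i[...,0]-i[...,2]>40))[130:220,170:230]
for b in blobs(m,10):
    P=w(cm,b,.098); print("blue",P.mean(0),b.mean(0),cv2.minAreaRect(P[:,:2].astype(np.float32)*1000))
m[:]=0; m[130:220,170:230]=((i[...,2]-i[...,0]>35)&(i[...,2]>90))[130:220,170:230]
m2=cv2.morphologyEx(m.astype(np.uint8),cv2.MORPH_CLOSE,np.ones((13,13)))
for b in blobs(m2,60):
    P=w(cm,b,.046); print("head",P.mean(0),cv2.minAreaRect(P[:,:2].astype(np.float32)*1000))
cv2.imwrite("pics/crop0.png",cv2.resize(im[120:240,150:350],None,fx=4,fy=4,interpolation=2))
E
```

```text
stick c [0.5349 0.0674] size 180 12 ang 19.0 ends [0.449 0.039] [0.62  0.098] 241
stick c [0.5316 0.006 ] size 178 11 ang 2.7 ends [0.443 0.002] [0.62  0.011] 261
stick c [0.527  0.1349] size 10 180 ang -1.6 ends [0.437 0.138] [0.617 0.133] 240
blue [0.57419216 0.30770168 0.098     ] [198.26086957 169.39130435] ((574.2888793945312, 307.54974365234375), (14.443899154663086, 45.41830825805664), 74.95092010498047)
head [0.57450453 0.30540961 0.046     ] ((573.4647216796875, 308.1390075683594), (46.38689422607422, 145.7808074951172), 74.25115203857422)
```

View pics/crop0.png

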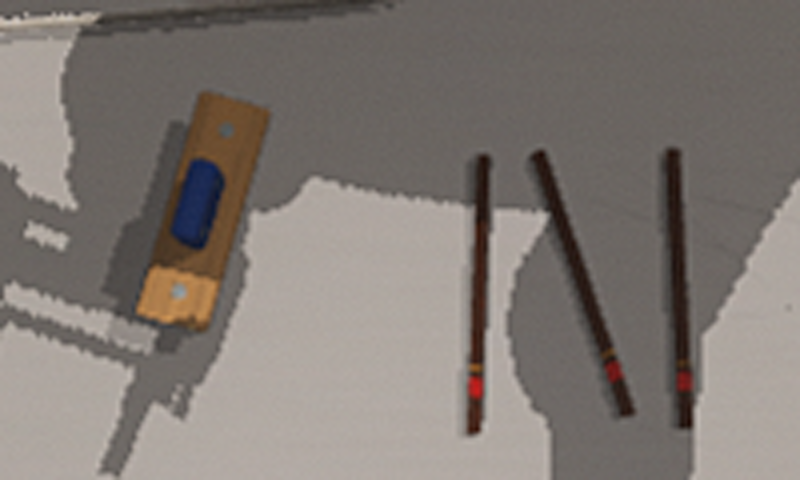

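Rake: centre (0.574, 0.308), long axis at -15.8°. The head measures 146 x 46 mm, which matches the sizes given. The sticks measure about 180 mm, so those also match. Moving above the handle.

send_rows:
  rows:
    - {"dp":[-0.0436,-0.0041,0.0087],"turn":[0,0,0],"jaw":1}
    - {"dp":[-0.0436,-0.0041,0.0087],"turn":[0,0,0],"jaw":1}
    - {"dp":[-0.0436,-0.0041,0.0087],"turn":[0,0,0],"jaw":1}
    - {"dp":[-0.0436,-0.0041,0.0087],"turn":[0,0,0],"jaw":1}
    - {"dp":[-0.0436,-0.0041,0.0087],"turn":[0,0,0],"jaw":1}
    - {"dp":[-0.0436,-0.0041,0.0087],"turn":[0,0,0],"jaw":1}
    - {"dp":[-0.0436,-0.0041,0.0087],"turn":[0,0,0],"jaw":1}
    - {"dp":[-0.0436,-0.0041,0.0087],"turn":[0,0,0],"jaw":1}
    - {"dp":[-0.0436,-0.0041,0.0087],"turn":[0,0,0],"jaw":1}
    - {"dp":[-0.0436,-0.0041,0.0087],"turn":[0,0,0],"jaw":1}

```text
clock: 1.1
tcp_pos: [0.575, 0.3076, 0.14]
tcp_rot: [-180.0, -0.0, 160.3]
contact_force: [0.7, -0.0, 0.5]
gripper_width: 0.0878
gripper_force: 0.0
```

send_rows:
  rows:
    - {"dp":[0,0,0],"turn":[0,0,-0.068],"jaw":1}
    - {"dp":[0,0,0],"turn":[0,0,0],"jaw":1}
    - {"dp":[0,0,0],"turn":[0,0,0],"jaw":1}

```text
clock: 1.4
tcp_pos: [0.5731, 0.309, 0.1407]
tcp_rot: [-180.0, -0.0, 164.1]
contact_force: [-0.3, -0.6, 1.0]
gripper_width: 0.0877
gripper_force: 0.0
```

```bash
python3 - <<'E'
from h import *
s=ctrl.observe(); print(s["clock"],s["tcp_pos"],s["tcp_rot"])
cm=cam("wrist"); im=ctrl.snapshot("wrist"); cv2.imwrite("pics/w1.png",im); i=im.astype(int)
for b in blobs(i[...,0]-i[...,2]>40,100):
    P=w(cm,b,.098); print("blue",P.mean(0),b.mean(0),cv2.minAreaRect(P[:,:2].astype(np.float32)*1000))
E
```

```text
1.4 [0.57314412 0.30903364 0.14065072] [-1.79989657e+02 -2.51836151e-02  1.64135373e+02]
blue [0.56865044 0.3104813  0.098     ] [258.30500951 206.84590996] ((569.1155395507812, 310.1242980957031), (16.27014923095703, 57.582115173339844), 74.81780242919922)
```

View pics/w1.png

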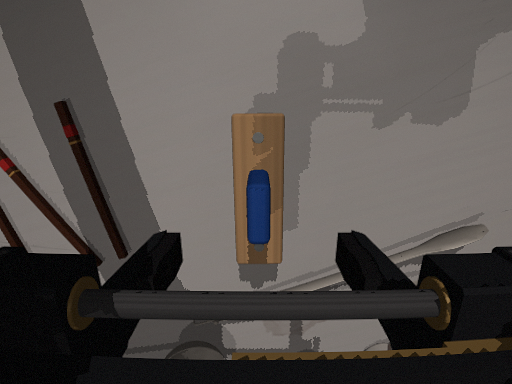

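The handle (258,207) is centred between the fingers and square to them. Descending and gripping.

send_rows:
  rows:
    - {"dp":[0,0,0.02],"turn":[0,0,0],"jaw":1}
    - {"dp":[0,0,0.02],"turn":[0,0,0],"jaw":1}
    - {"dp":[0,0,0.02],"turn":[0,0,0],"jaw":1}
    - {"dp":[0,0,0.0135],"turn":[0,0,0],"jaw":1}
    - {"dp":[0,0,0],"turn":[0,0,0],"jaw":1}
    - {"dp":[0,0,0],"turn":[0,0,0],"jaw":-1}
    - {"dp":[0,0,0],"turn":[0,0,0],"jaw":-1}
    - {"dp":[0,0,0],"turn":[0,0,0],"jaw":-1}
    - {"dp":[0,0,0],"turn":[0,0,0],"jaw":-1}
    - {"dp":[0,0,0],"turn":[0,0,0],"jaw":-1}
  newtons: 45

```text
clock: 2.45
tcp_pos: [0.5737, 0.3087, 0.0675]
tcp_rot: [180.0, 0.0, 164.2]
contact_force: [0.3, -0.0, -1.1]
gripper_width: 0.0501
gripper_force: 0.0
```

send_rows:
  rows:
    - {"dp":[0,0,0],"turn":[0,0,0],"jaw":-1}
    - {"dp":[0,0,0],"turn":[0,0,0],"jaw":-1}
    - {"dp":[0,0,0],"turn":[0,0,0],"jaw":-1}
    - {"dp":[0,0,0],"turn":[0,0,0],"jaw":-1}

```text
clock: 2.85
tcp_pos: [0.5736, 0.3087, 0.0672]
tcp_rot: [-180.0, -0.0, 164.2]
contact_force: [-0.1, -0.2, 0.4]
gripper_width: 0.0181
gripper_force: 0.4
```

send_rows:
  rows:
    - {"dp":[0,0,0],"turn":[0,0,0],"jaw":-1}
    - {"dp":[0,0,0],"turn":[0,0,0],"jaw":-1}
    - {"dp":[0,0,-0.004],"turn":[0,0,0],"jaw":-1}
    - {"dp":[0,0,-0.004],"turn":[0,0,0],"jaw":-1}
    - {"dp":[0,0,0],"turn":[0,0,-0.092],"jaw":-1}
    - {"dp":[0,0,0],"turn":[0,0,-0.092],"jaw":-1}
    - {"dp":[0,0,0],"turn":[0,0,-0.092],"jaw":-1}
    - {"dp":[0,0,0],"turn":[0,0,0],"jaw":-1}
    - {"dp":[0,0,0],"turn":[0,0,0],"jaw":-1}

```text
clock: 3.75
tcp_pos: [0.5737, 0.3087, 0.0754]
tcp_rot: [180.0, 0.0, 179.9]
contact_force: [1.1, 0.9, -2.3]
gripper_width: 0.0177
gripper_force: 45.0
```

Held. Moving over x=0.531, y=0.20, then lowering so the tines clear the surface by about 1.5 mm. From there I'll sweep slowly.

send_rows:
  rows:
    - {"dp":[0.0086,-0.0218,0],"turn":[0,0,0],"jaw":-1}
    - {"dp":[0.0086,-0.0218,0],"turn":[0,0,0],"jaw":-1}
    - {"dp":[0.0086,-0.0218,0],"turn":[0,0,0],"jaw":-1}
    - {"dp":[0.0086,-0.0218,0],"turn":[0,0,0],"jaw":-1}
    - {"dp":[0.0086,-0.0218,0],"turn":[0,0,0],"jaw":-1}
    - {"dp":[0,0,0],"turn":[0,0,0],"jaw":-1}
    - {"dp":[0,0,0.0033],"turn":[0,0,0],"jaw":-1}
    - {"dp":[0,0,0.0033],"turn":[0,0,0],"jaw":-1}
    - {"dp":[0,0,0],"turn":[0,0,0],"jaw":-1}

```text
clock: 4.65
tcp_pos: [0.5305, 0.2003, 0.0679]
tcp_rot: [-180.0, -0.1, -180.0]
contact_force: [0.1, 0.7, -1.2]
gripper_width: 0.0175
gripper_force: 45.0
```

send_rows:
  rows:
    - {"dp":[0,-0.008,0],"turn":[0,0,0],"jaw":-1}
    - {"dp":[0,-0.008,0],"turn":[0,0,0],"jaw":-1}
    - {"dp":[0,-0.008,0],"turn":[0,0,0],"jaw":-1}
    - {"dp":[0,-0.008,0],"turn":[0,0,0],"jaw":-1}
    - {"dp":[0,-0.008,0],"turn":[0,0,0],"jaw":-1}
    - {"dp":[0,-0.008,0],"turn":[0,0,0],"jaw":-1}
    - {"dp":[0,-0.008,0],"turn":[0,0,0],"jaw":-1}
    - {"dp":[0,-0.008,0],"turn":[0,0,0],"jaw":-1}
    - {"dp":[0,-0.008,0],"turn":[0,0,0],"jaw":-1}
    - {"dp":[0,-0.008,0],"turn":[0,0,0],"jaw":-1}

```text
clock: 5.65
tcp_pos: [0.5307, 0.119, 0.0686]
tcp_rot: [180.0, 0.0, -180.0]
contact_force: [0.3, -0.2, -2.4]
gripper_width: 0.0175
gripper_force: 45.0
```

```bash
python3 - <<'E'
from h import *
s=ctrl.observe(); print(s["clock"],s["tcp_pos"],s["tcp_rot"])
a=ctrl.snapshot("top");b=ctrl.snapshot("scene")
cv2.imwrite("pics/m2.png",np.hstack([cv2.resize(a[120:260,210:350],(400,400)),cv2.resize(b[130:330,180:380],(400,400))]))
E
```

```text
5.65 [0.53069898 0.11904597 0.06864663] [ 1.79997522e+02  5.61520642e-03 -1.79990193e+02]
```

View pics/m2.png

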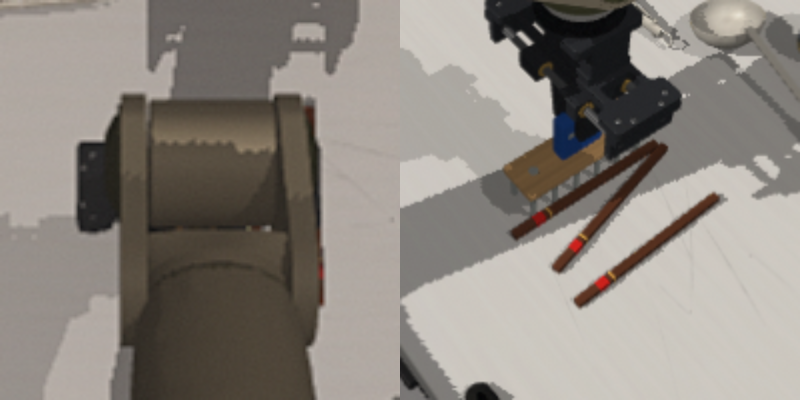

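The right half of the picture (scene view) shows c resting against the tines and its far end just touching b. All three sticks lie flat. Continuing the sweep.

send_rows:
  rows:
    - {"dp":[0,-0.007,0],"turn":[0,0,0],"jaw":-1}
    - {"dp":[0,-0.007,0],"turn":[0,0,0],"jaw":-1}
    - {"dp":[0,-0.007,0],"turn":[0,0,0],"jaw":-1}
    - {"dp":[0,-0.007,0],"turn":[0,0,0],"jaw":-1}
    - {"dp":[0,-0.007,0],"turn":[0,0,0],"jaw":-1}
    - {"dp":[0,-0.007,0],"turn":[0,0,0],"jaw":-1}
    - {"dp":[0,-0.007,0],"turn":[0,0,0],"jaw":-1}
    - {"dp":[0,-0.007,0],"turn":[0,0,0],"jaw":-1}
    - {"dp":[0,-0.007,0],"turn":[0,0,0],"jaw":-1}
    - {"dp":[0,-0.007,0],"turn":[0,0,0],"jaw":-1}

```text
clock: 6.75
tcp_pos: [0.5307, 0.0491, 0.0686]
tcp_rot: [-180.0, 0.0, -180.0]
contact_force: [0.6, -0.1, -1.8]
gripper_width: 0.0175
gripper_force: 45.0
```

send_rows:
  rows:
    - {"dp":[0,-0.007,0],"turn":[0,0,0],"jaw":-1}
    - {"dp":[0,-0.007,0],"turn":[0,0,0],"jaw":-1}
    - {"dp":[0,-0.007,0],"turn":[0,0,0],"jaw":-1}
    - {"dp":[0,-0.007,0],"turn":[0,0,0],"jaw":-1}
    - {"dp":[0,-0.007,0],"turn":[0,0,0],"jaw":-1}
    - {"dp":[0,-0.007,0],"turn":[0,0,0],"jaw":-1}
    - {"dp":[0,-0.007,0],"turn":[0,0,0],"jaw":-1}
    - {"dp":[0,-0.007,0],"turn":[0,0,0],"jaw":-1}
    - {"dp":[0,-0.007,0],"turn":[0,0,0],"jaw":-1}
    - {"dp":[0,-0.007,0],"turn":[0,0,0],"jaw":-1}

```text
clock: 7.75
tcp_pos: [0.5307, -0.0209, 0.0686]
tcp_rot: [-180.0, 0.0, -180.0]
contact_force: [0.2, -0.0, -2.2]
gripper_width: 0.0171
gripper_force: 45.0
```

```bash
python3 - <<'E'
from h import *
s=ctrl.observe(); print(s["clock"],s["tcp_pos"],s["tcp_rot"])
cm=cam("scene");b=ctrl.snapshot("scene")
print(cm[0]@((np.array([.53,-.05,.009])-cm[3])@cm[2]))
cv2.imwrite("pics/m3.png",cv2.resize(b[150:384,180:480],None,fx=2.6,fy=2.5))
E
```

```text
7.75 [ 0.53069291 -0.02087705  0.06862543] [-1.79999017e+02  9.33997565e-04 -1.79987909e+02]
[255.87501185 216.84379755   0.78753569]
```

View pics/m3.png

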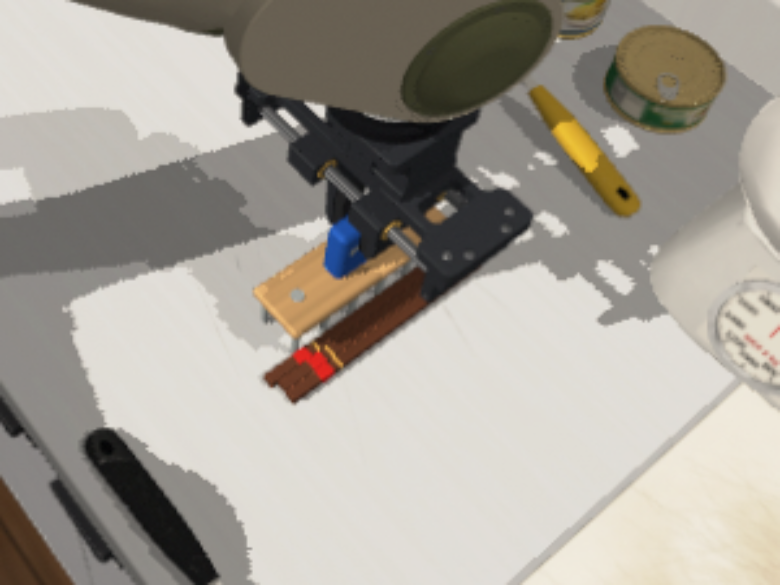

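All three are packed side by side, with b set back from the level by a few mm. I'll back off while still holding the rake and measure.

send_rows:
  rows:
    - {"dp":[0,0.006,0],"turn":[0,0,0],"jaw":-1}
    - {"dp":[0,0.016,0],"turn":[0,0,0],"jaw":-1}
    - {"dp":[0,0.022,0],"turn":[0,0,0],"jaw":-1}
    - {"dp":[0,0.022,0],"turn":[0,0,0],"jaw":-1}
    - {"dp":[0,0.022,0],"turn":[0,0,0],"jaw":-1}
    - {"dp":[0,0.022,0],"turn":[0,0,0],"jaw":-1}
    - {"dp":[0,0.022,0],"turn":[0,0,0],"jaw":-1}
    - {"dp":[0,0.022,0],"turn":[0,0,0],"jaw":-1}
    - {"dp":[0,0.006,0],"turn":[0,0,0],"jaw":-1}
    - {"dp":[0,0,0],"turn":[0,0,0],"jaw":-1}

```text
clock: 8.8
tcp_pos: [0.5305, 0.1405, 0.0686]
tcp_rot: [-180.0, -0.0, -179.9]
contact_force: [1.0, -0.6, -2.5]
gripper_width: 0.0172
gripper_force: 45.0
```

```bash
python3 - <<'E'
from h import *
im=ctrl.snapshot("top"); cm=cam("top")
sticks(im,cm,(310,120,400,250))
cv2.imwrite("pics/m4.png",cv2.resize(im[130:250,260:400],None,fx=5,fy=5,interpolation=2))
E
```

```text
stick c [ 0.5293 -0.0535] size 26 183 ang -0.4 ends [ 0.438 -0.052] [ 0.621 -0.054] 733
```

View pics/m4.png

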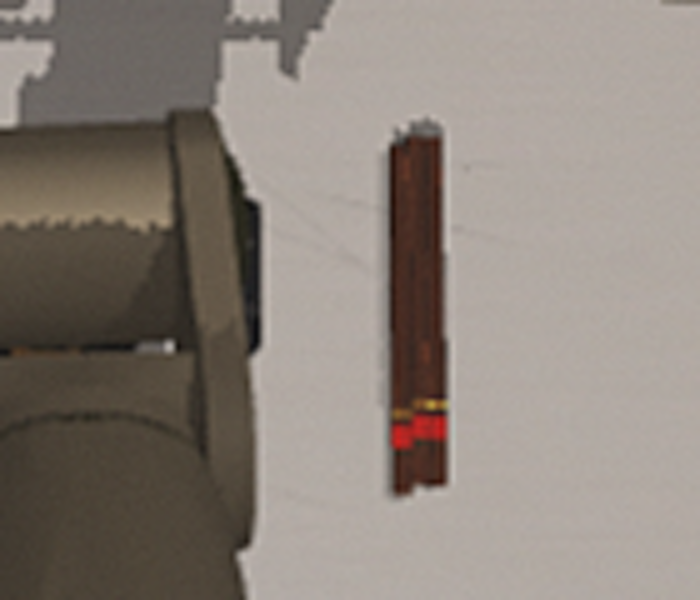

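The sticks are flush and parallel, and their ends are level to about 5 mm. Setting the rake down here, releasing it and rising.

send_rows:
  rows:
    - {"dp":[0,0,0.0008],"turn":[0,0,0],"jaw":-1}
    - {"dp":[0,0,0.0008],"turn":[0,0,0],"jaw":-1}
    - {"dp":[0,0,0],"turn":[0,0,0],"jaw":-1}
    - {"dp":[0,0,0],"turn":[0,0,0],"jaw":-0.3}
    - {"dp":[0,0,0],"turn":[0,0,0],"jaw":-0.1}
    - {"dp":[0,0,0],"turn":[0,0,0],"jaw":0.2}
    - {"dp":[0,0,0],"turn":[0,0,0],"jaw":0.5}
    - {"dp":[0,0,0],"turn":[0,0,0],"jaw":0.5}
    - {"dp":[0,0,0],"turn":[0,0,0],"jaw":0.5}

```text
clock: 9.75
tcp_pos: [0.5307, 0.1397, 0.067]
tcp_rot: [-180.0, -0.0, -180.0]
contact_force: [-0.2, 0.1, -0.5]
gripper_width: 0.0639
gripper_force: 0.0
```

send_rows:
  rows:
    - {"dp":[0,0,-0.01],"turn":[0,0,0],"jaw":0.5}
    - {"dp":[0,0,-0.02],"turn":[0,0,0],"jaw":0.5}
    - {"dp":[0,0,-0.03],"turn":[0,0,0],"jaw":0.5}
    - {"dp":[0,0,-0.03],"turn":[0,0,0],"jaw":0.5}
    - {"dp":[0,0,-0.03],"turn":[0,0,0],"jaw":0.5}
    - {"dp":[0,0.04,0],"turn":[0,0,0],"jaw":0.5}
    - {"dp":[0,0.04,0],"turn":[0,0,0],"jaw":0.5}
    - {"dp":[0,0.03,0],"turn":[0,0,0],"jaw":0.5}
    - {"dp":[0,0,0],"turn":[0,0,0],"jaw":0.5}
    - {"dp":[0,0,0],"turn":[0,0,0],"jaw":0.5}

```text
clock: 10.75
tcp_pos: [0.5305, 0.2498, 0.1874]
tcp_rot: [-180.0, 0.0, -179.9]
contact_force: [0.2, 0.6, -0.2]
gripper_width: 0.0663
gripper_force: 0.0
```

```bash
python3 - <<'E'
from h import *
b=ctrl.snapshot("scene")
cv2.imwrite("pics/m5.png",cv2.resize(b[100:384,120:440],None,fx=2,fy=2))
E
```

```text
(no output)
```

View pics/m5.png

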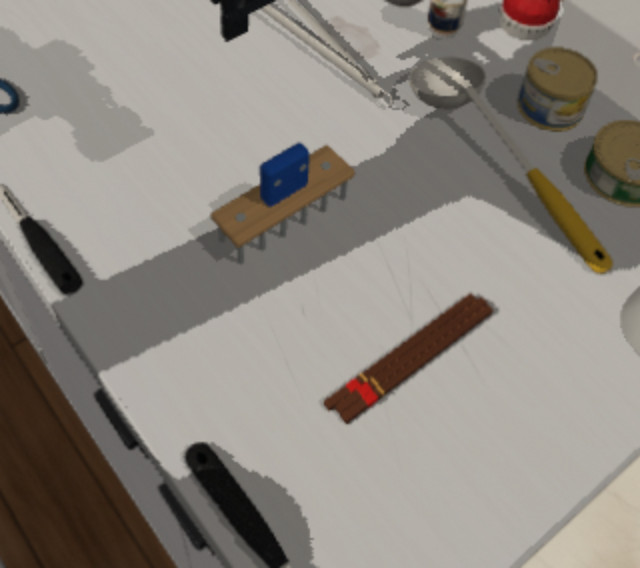

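The rake stands upright at (283,190), the sticks are packed at (410,360), and the arm is clear of both. Handing in.

```bash
python3 -c "
from rig import ctrl
print(ctrl.job_done())"
```

```text
the job is handed in; nothing more can be done
None
```

The three chopsticks lie flat, parallel and touching, with ends level to about 5 mm; the rake stands upright on its tines, released, and the job was handed in at about 11 s.

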